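# Back off the bench winch to its buffer

## Robot

A 6-joint arm with a two-finger parallel gripper is mounted at the origin on the work surface. World frame = base frame: x ahead of the robot, y to its left, z up, the work surface at z = 0. Lengths are in m, angles in rad, forces in N, time in s.
With the tool pointing down it reaches from about 0.4 to 0.825 m from the base axis. Payload 7 kg.
Tool frame: the origin (TCP) lies on the centre line of the jaws, within the pads' length; the fingertips stand ctrl.tcp_to_tips ahead of it and the grasp point (between the pads) lies 2 mm behind it (ctrl.tcp_to_tips is the distance from the TCP to the fingertips, in m); z points along the fingers, y is the line along which they close (so a half turn about z gives the same grasp; the last joint's range is limited). The gripper opens to 85 mm and grips with 20 to 120 N. Pads are 22 mm wide; open, the fingers measure 114 mm over their backs; the gripper's body (76 mm by 85 mm) begins 54 mm behind the grasp point. The pads swing forward as they close: fully open they stand 13 mm farther back than shut.
Start: joints at [1.437, 0.359, 0.012, 0, -1.224, -0.288], TCP at [0.276, 0.616, 0.248] pointing down, gripper open.
Joint ranges: [-3.07, 3.07], [-1.43, 2.12], [-1.02, 1.25], [-3.03, 1.67], [-3.05, -0], [-3.03, 3.03]. Speed limits (rad/s): [2.39, 2.39, 3.01, 3.14, 3.14, 3.14].

## Interface

Orientations are given as a rotation vector (axis times angle).
In Python, from plant import status, viewer, ctrl gives the robot as it stands.
- The arm moves only by the tool move_arm, never from a script. Its argument "deltas" is a list of rows, each a list of 6 numbers: the shift along the tool's x, y, z each as a share of 20 cm, from -1 to 1, then the turn, a rotation vector about the tool's x, y, z each as a share of 90 degrees, from -1 to 1. In form: [[tx, ty, tz, rx, ry, rz], ...]. A call has 1 to 12 rows; each row is the pose to reach, as a shift and turn from the pose commanded when the call began, along the tool's axes at that moment; what a row does not reach only later rows make up. A row lasts 1/12 s, in which the tool goes at most 41.7 mm and 7.16 degrees, less where a joint would pass 70% of its speed; a pose out of reach is approached as far as the arm can. A call with a number of a shift or a turn outside -1 to 1 is refused whole. A call with a gripper value outside its range is refused whole. "grip" is the opening, from 0 (shut) to 1 (fully open), set as the call begins (left out, the last holds). The fingers move at their own pace and stop on an object; "squeeze" is the grip in N (left out, the last holds). Time passes only in rows, so rows that repeat a pose let the fingers close. It gives the time, the measured TCP pose, the force, the opening and the grip force at its end, in the units of the state.
- status.state(): the state, without advancing time (a new reading comes with each control period).
- viewer.read_camera(name): name is "scene" or "top" or "wrist"; returns a dict with "frame" (420x560x3 uint8, red, green, blue), "mtx" (3x3 intrinsics, pixels), "k1" (the pictures are not rectified: a ray, as slopes to the right and down, at radius r is drawn at 1 + k1 r^2 times it, then the intrinsics apply), "extrinsics" (4x4, takes a point from camera to world coordinates). Camera axes: x right, y up, looking along -z (the intrinsics and any distortion apply to the point x, -y, -z); pixel columns grow to the right and rows downward; lengths in m; the calibration is good to about 2 mm. A picture is of the moment at which its call begins. There is no depth.
- ctrl.sign_off(): hands the job in; it is judged then, once.
The state is a dict: "time_s": time; "qpos": joint angles; "qd": joint speeds; "effort": joint torques, N m; "eef_pos": TCP position; "ee_rot": TCP orientation; "force": force on the tool from outside, world axes, zero at the start; "wrist_torque": the same for the moment, N m; "finger_gap": opening from 0.0 (shut) to 1.0 (fully open); "grasp_force": force on a finger pad.
Only numpy, scipy, OpenCV 4.12 (cv2) and the standard library are available. Lean on these libraries where they do the work, as an engineer would, in place of code of your own. Each camera call takes 0.05 s, during which the arm holds its last target. There are 200 camera calls.

## Task

Run the small hand winch on the packing bench back to its home buffer: first lift its pawl out of the ratchet and throw it right over so that it lies back clear, then gently wind the crank backward until the crank arm presses onto the spring buffer with about 10 N (at least 6, never over 20) and stays bearing on it. Then bring the pawl back over so that it sits in the ratchet teeth again, let go of everything, and leave the other things on the bench where they are.

Things in the scene. Friction and masses are not known exactly. Their poses are not given: they have to be found in the camera images.
- winch: Galvanised hand winch bolted to the bench, base plate 150 x 240 x 8 mm, 203 mm high. Origin: centre of the base plate's underside, on the bench; z up. Axle along its x at y = 0, 120 mm up. Crank on the -x side (towards the robot), ratchet wheel and pawl on the +x side. Side plates at x = 27 to 32 and -32 to -27 mm, 153 mm high; a lug on the +x plate at y = 48 to 84 mm reaches 203 mm.
- crank: Drum, ratchet and crank arm. Origin on the axle; x as the winch's, y along the arm. Forward (positive about x) takes the handle from the winch's +y side over the top to its -y side; backward is the reverse, blocked while the pawl is in the teeth. Starts 1.4 to 2.6 rad forward of level (level: handle to +y). Stiff (5 N at the handle near the top, 2 to 3 N going down at +y), stays put.
- crank_grip (a point): Middle of the crank's handle: a level black sleeve along the winch's x, 18 mm across and 68 mm long, with a 26 mm knob at its free end; 80 mm from the axle, at x = -98 mm of the winch. The sleeve spins freely on its spindle, so a grip from above can keep its orientation while the handle goes round.
- ratchet (a point): Middle of the ratchet wheel, on the axle at x = 41 mm of the winch: dark steel, 12 saw teeth, 54 mm radius at the tips and 46 mm at the roots, 10 mm thick; turns with the crank.
- pawl: Steel pawl, about 0.15 kg, 12 mm thick, 62 mm from pivot to nose. Origin on its pivot, at x = 41, y = 58, z = 187 mm of the winch; swings about the winch's x. In the teeth it points to -y. Short of upright it falls into the teeth; past upright, towards +y, it falls back and stays lying there, 2.45 rad from the teeth. Lifting may take some newtons as its nose rubs on the tooth.
- pawl_peg (a point): Middle of the pawl's peg: a level round steel pin along the winch's x, 12 mm across, with an 18 mm end knob, 52 mm from the pivot at x = 68 mm of the winch; x = 47 to 87 mm is free to grip. Pawl in the teeth: about y = 6, z = 185 to 194 mm of the winch (depending on the tooth); lying back: about y = 99, z = 219 mm. It rolls between the fingers as the pawl swings.
- buffer: Spring buffer on the winch's base under the crank's path: grey block 24 x 26 x 45 mm, above it a steel screw and a black rubber cap 20 mm across, pointing up. Origin at its foot, x = -45, y = 50, z = 8 mm of the winch. The screw is clamped at a different, unmeasured height each time: the arm (16 mm high, x = -50 to -40 mm) may meet the cap 0.35 rad above to 0.4 rad below level, to be felt for.
- buffer_axis (a point): Point on the buffer's upright axis, 95 mm above the bench; it does not follow the screw or cap. The cap's spring gives 8 N per mm, 4 mm of travel. The arm meets it 40 to 60 mm from the axle, so 10 N on the cap is 5 to 7 N more at the handle than the turning drag, 20 N is 10 to 15 N more; the drag then holds the crank there.
- bin: Blue open plastic bin, 160 x 100 x 75 mm, loose; leave alone. Origin under its middle.
- spanner: Steel spanner lying on the bench, loose; leave alone.
- reel: Empty cardboard core, 100 mm across, 48 mm high, loose; leave alone. Origin under its middle.

How it is judged:
On the way, in this order (a step that is already met when the one before it is completed fails the run):
1. the pawl is thrown over and lies back clear of the ratchet (its peg past the pivot) (y of pawl_peg in the frame of winch above 0.085 m), for 0.2 s.
2. with the pawl still clear, the crank arm is pressed on the buffer with at least 5 N (y of pawl_peg in the frame of winch above 0.075 m and contact force between crank and buffer above 5 N), for 0.3 s.
At the end, for the whole second after the job is handed in: The pawl is down in the ratchet teeth (its peg no higher than 196 mm above the winch's underside, on the near side of the pivot), the crank arm still bears on the buffer with more than 1.5 N, and both are at rest (y of pawl_peg in the frame of winch below 0.03 m and z of pawl_peg in the frame of winch below 0.1965 m and contact force between crank and buffer above 1.5 N and angular speed of crank below 0.05 rad/s and angular speed of pawl below 0.1 rad/s); the robot touches nothing.
It fails at once if the crank arm is forced onto the buffer with more than 22 N (contact force between crank and buffer above 22 N).
It fails at once if the ratchet is forced against the pawl with more than 25 N (contact force between crank and pawl above 25 N).
It fails at once if the bin, the spanner or the cardboard core is shifted by more than 20 mm (distance of any of bin, spanner, reel from where it was at the start of the episode above 0.02 m).
It also fails if it takes over 72 s, if anything falls off the work surface, if the arm or the gripper's body presses on something with over 40 N, if the wrist force passes 120 N, or if a joint passes its speed limit or range.

## Working session

There is one attempt and no reset: what is moved stays moved. The work goes in short steps, Python scripts to look and compute and a tool call to move; the robot and the scene stay as the last step left them, time stands still between calls to the robot, and variables do not carry over. Pictures are saved under pics/ and viewed, at most 10 in all, crops included, and the job is handed in when it is done.

Besides the shell and the picture viewer there is one more tool, called as name([rows], argument=value, ...), one row to a line, values as JSON. move_arm: Moves the arm, as the interface text tells. Shift numbers are shares of 20 cm and turn numbers shares of 90 degrees, none past 1 either way. Its arguments: {"type":"object","properties":{"deltas":{"type":"array","items":{"type":"array","items":{"type":"number"}}},"grip":{"type":"number"},"squeeze":{"type":"number"}},"required":["deltas"]}

```bash
mkdir -p pics; ls; cat > h.py <<'E'
import numpy as np, cv2
from plant import status, viewer, ctrl
from scipy.spatial.transform import Rotation as R
def ray(c,u,v):
    K=np.array(c["mtx"]);E=np.array(c["extrinsics"])
    p=cv2.undistortPoints(np.array([[[u,v]]],float),K,np.array([c["k1"],0,0,0,0],float))[0,0]
    d=E[:3,:3]@np.array([p[0],-p[1],-1]); return E[:3,3],d/np.linalg.norm(d)
def onz(c,u,v,z):
    o,d=ray(c,u,v); return o+d*(z-o[2])/d[2]
def tri(rs):
    A=sum(np.eye(3)-np.outer(d,d) for o,d in rs); b=sum((np.eye(3)-np.outer(d,d))@o for o,d in rs)
    return np.linalg.solve(A,b)
def proj(c,P):
    K=np.array(c["mtx"]);E=np.array(c["extrinsics"]); q=E[:3,:3].T@(np.array(P)-E[:3,3])
    x,y=q[0]/-q[2],-q[1]/-q[2]; s=1+c["k1"]*(x*x+y*y); return (K@[x*s,y*s,1])[:2]
def save(c,n): cv2.imwrite("pics/"+n,cv2.cvtColor(c["frame"],cv2.COLOR_RGB2BGR))
def delta(p): # world displacement -> tool shares
    s=status.state(); return R.from_rotvec(s["ee_rot"]).inv().apply(p)/0.2
E
python3 - <<'E'
from h import *
s=status.state(); print(s, ctrl.tcp_to_tips)
ims=[]
for n in ["scene","top"]:
    c=viewer.read_camera(n); save(c,n+"0.png"); print(n,np.array(c["extrinsics"]).round(3).tolist(),c["mtx"],c["k1"])
E
```

```text
pics
{'time_s': 0.0, 'qpos': array([ 1.43713138e+00,  3.59364980e-01,  1.10621147e-02, -3.72199380e-04,
       -1.22408626e+00, -2.88097148e-01]), 'qd': array([ 2.49970538e-04,  7.97289009e-05, -1.16190336e-03, -1.08871880e-03,
        1.68783482e-03, -1.16793042e-03]), 'effort': array([ 1.10033357e-03, -5.83317161e+01,  2.93423206e+01,  6.93657160e+00,
       -5.92703189e-03,  2.23661559e-06]), 'eef_pos': array([0.27615497, 0.61542819, 0.24737526]), 'ee_rot': array([ 3.07037560e+00, -6.57459438e-01, -3.54882000e-04]), 'force': array([-0.2230994 , -0.73193573, -0.74019456]), 'wrist_torque': array([-0.00572132,  0.00753259, -0.04263338]), 'grasp_force': 0.0, 'finger_gap': 0.9970352190197491} 0.017
scene [[-0.617, -0.484, 0.62, 1.235], [0.787, -0.38, 0.486, 0.451], [0.001, 0.788, 0.616, 0.735], [0.0, 0.0, 0.0, 1.0]] [[447.96562614   0.         282.6954963 ]
 [  0.         447.96562614 211.92528456]
 [  0.           0.           1.        ]] -0.036046214240426276
top [[-0.017, 0.99, -0.143, 0.473], [-1.0, -0.019, -0.013, 0.006], [-0.016, 0.142, 0.99, 1.227], [0.0, 0.0, 0.0, 1.0]] [[451.18890369   0.         275.96149587]
 [  0.         451.18890369 209.50465173]
 [  0.           0.           1.        ]] 0.022139534234899408
```

View pics/scene0.png

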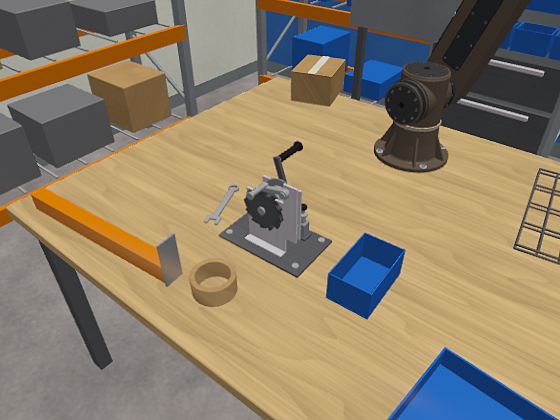

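View pics/top0.png

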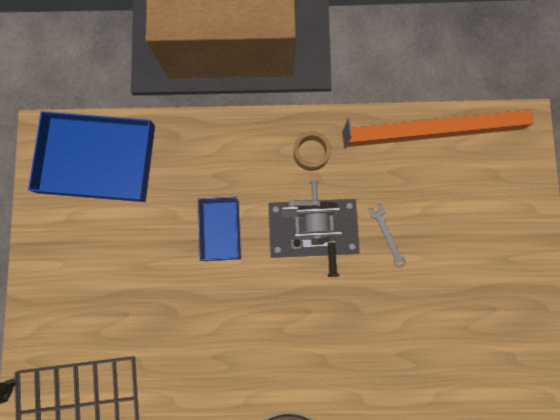

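The views show the winch at about (314,228) in top and (275,225) in scene. Its +x points away from the robot and the handle is near the top at (333,260) in top. The bin is to its left, the spanner to its right and the reel beyond it.

```bash
python3 - <<'E'
from h import *
t=cv2.imread("pics/top0.png");s=cv2.imread("pics/scene0.png")
a=cv2.resize(t[170:290,260:370],None,fx=4.8,fy=4.8,interpolation=3)[:, :400*2]
b=cv2.resize(s[130:280,215:335],None,fx=4,fy=4,interpolation=3)
a=cv2.resize(t[175:285,262:362],None,fx=4,fy=4,interpolation=3); b=cv2.resize(s[135:285,215:315],None,fx=4,fy=4,interpolation=3)
o=np.zeros((600,800,3),np.uint8);o[:440,:400]=a;o[:600,400:]=b
cv2.imwrite("pics/crop.png",o)
c=viewer.read_camera("top"); 
for p in [(268,202),(357,199),(271,258),(359,255)]: print(onz(c,*p,0.008).round(4))
E
```

```text
[0.6696 0.0438 0.008 ]
[ 0.6731 -0.1994  0.008 ]
[0.517  0.0379 0.008 ]
[ 0.5209 -0.1982  0.008 ]
```

View pics/crop.png

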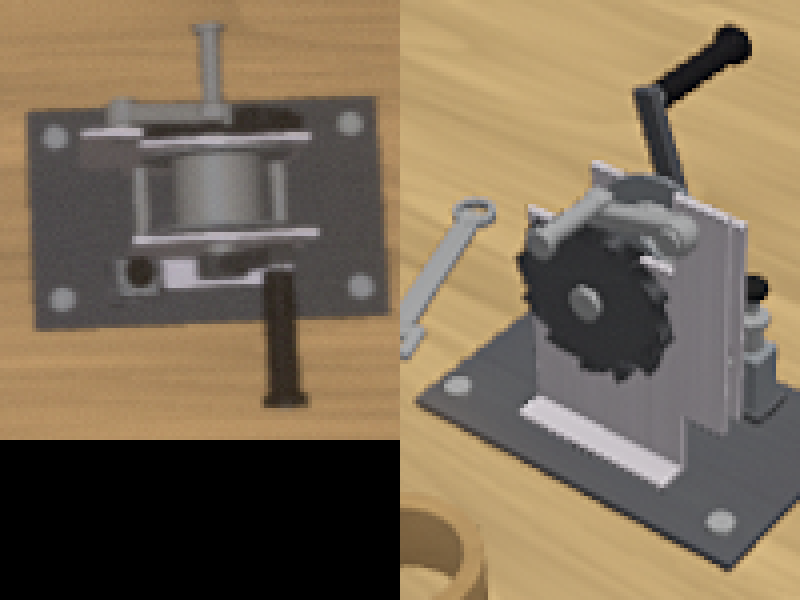

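```bash
cat >> h.py <<'E'
def T(p): # top crop ->px
    return 262+p[0]/4,175+p[1]/4
def S(p): return 215+(p[0]-400)/4,135+p[1]/4
E
python3 - <<'E'
from h import *
t=viewer.read_camera("top");s=viewer.read_camera("scene")
C=np.array([onz(t,*T(p),0.008) for p in [(28,112),(375,97),(387,312),(38,328)]]) # +x+y,+x-y,-x-y,-x+y
L=np.array([[.075,.12],[.075,-.12],[-.075,-.12],[-.075,.12]])
B=np.array([onz(t,*T(p),0.010) for p in [(56,137),(349,123),(361,286),(63,299)]]);print("bolts",B[:,:2].round(4).tolist())
print(C.round(4)[:,:2].tolist())
S4=np.array([onz(s,*S(p),0.008)[:2] for p in [(728,568),(418,402)]]);print("scene corners +x+y,+x-y",S4.round(4).tolist())
c=C[:,:2].mean(0); z=((C[:,0]-c[0]+1j*(C[:,1]-c[1]))*np.conj(L@[1,1j])).sum(); yaw=np.angle(z)
print(c,yaw, abs(z)/(L**2).sum())
M=R.from_euler('z',yaw); o=np.array([*c,0])
for n,a,b in [("pegknob",(208,29),(541,240)),("handleknob",(286,400),(735,46)),("handle in",(279,268),(655,98)),("buffer cap",(141,272),(755,290))]:
    r1=ray(t,*T(a));r2=ray(s,*S(b));P=tri([r1,r2]); print(n,P.round(4),"winch",M.inv().apply(P-o).round(4),"reproj",(proj(t,P)-T(a)).round(1),(proj(s,P)-S(b)).round(1))
E
```

```text
bolts [[0.6488, 0.0222], [0.6546, -0.1772], [0.5439, -0.1808], [0.5386, 0.0194]]
[[0.6668, 0.0411], [0.6725, -0.1959], [0.5263, -0.1978], [0.5196, 0.0365]]
scene corners +x+y,+x-y [[0.6674, 0.0466], [0.673, -0.1882]]
[ 0.59628927 -0.07902075] 0.025118885649203265 0.9811038421895057
pegknob [ 0.6837 -0.0688  0.1911] winch [0.0877 0.008  0.1911] reproj [-0.5  0.4] [-0.8 -0.1]
handleknob [ 0.468  -0.1049  0.1966] winch [-0.1289 -0.0227  0.1966] reproj [-1.1  0.7] [-1.2 -0.2]
handle in [ 0.5432 -0.1049  0.1959] winch [-0.0537 -0.0245  0.1959] reproj [-0.5  0.4] [-0.6 -0.1]
buffer cap [ 0.5484 -0.0282  0.0962] winch [-0.0466  0.052   0.0962] reproj [-1.   0.6] [-1.3 -0.1]
```

Measured heights fit: peg z is 0.191, handle radius is 80 mm at about 1.88 rad forward, and the winch is at (0.596,-0.079) with yaw 0.025. I'm moving towards the peg.

move_arm([
  [1, 0.74, -0.3, 0, 0, -0.285],
  [1, 0.74, -0.3, 0, 0, -0.285],
  [1, 0.74, -0.3, 0, 0, -0.285],
  [1, 0.74, -0.3, 0, 0, -0.285],
  [1, 0.74, -0.3, 0, 0, -0.285],
  [1, 0.74, -0.3, 0, 0, -0.285],
  [1, 0.74, -0.3, 0, 0, -0.285],
  [1, 0.74, -0.3, 0, 0, -0.285],
], grip=0.7, squeeze=30)

```text
time_s: 0.92
eef_pos: [0.3995, 0.397, 0.3098]
ee_rot: [-3.139, -0.036, -0.002]
force: [1.0, -0.1, -0.2]
finger_gap: 0.7
grasp_force: 0.0
```

move_arm([
  [0.42, 0.79, 0, 0, 0, 0],
  [0.42, 0.79, 0, 0, 0, 0],
  [0.42, 0.79, 0, 0, 0, 0],
  [0.42, 0.79, 0, 0, 0, 0],
  [0.42, 0.79, 0, 0, 0, 0],
])

```text
time_s: 1.33
eef_pos: [0.4874, 0.2402, 0.308]
ee_rot: [3.14, 0.038, -0.001]
force: [0.1, 0.9, 0.4]
finger_gap: 0.7
grasp_force: 0.0
```

move_arm([
  [0.42, 0.79, 0, 0, 0, 0],
  [0.42, 0.79, 0, 0, 0, 0],
  [0.42, 0.79, 0, 0, 0, 0],
  [0.42, 0.79, 0, 0, 0, 0],
  [0.42, 0.79, 0, 0, 0, 0],
])

```text
time_s: 1.75
eef_pos: [0.576, 0.0843, 0.3074]
ee_rot: [3.14, 0.038, -0.002]
force: [-0.3, 1.7, -0.3]
finger_gap: 0.699
grasp_force: 0.0
```

move_arm([
  [0.42, 0.79, 0, 0, 0, 0],
  [0.42, 0.79, 0, 0, 0, 0],
  [0.42, 0.79, 0, 0, 0, 0],
  [0.42, 0.79, 0, 0, 0, 0],
  [0.42, 0.79, 0, 0, 0, 0],
  [0.42, 0.79, 0, 0, 0, 0],
])

```text
time_s: 2.25
eef_pos: [0.6637, -0.0706, 0.3062]
ee_rot: [3.141, 0.036, -0.004]
force: [-0.5, 0.3, -0.0]
finger_gap: 0.704
grasp_force: 0.0
```

```bash
python3 - <<'E'
from h import *
print(status.state()["eef_pos"],status.state()["ee_rot"])
c=viewer.read_camera("wrist"); save(c,"w1.png"); print(np.array(c["extrinsics"]).round(3).tolist())
o=np.array([.5963,-.079,0]);M=R.from_euler('z',.025)
for p in [(.068,.006,.190),(.087,.006,.19),(-.098,-.0245,.196)]: print(proj(c,o+M.apply(p)))
E
```

```text
[ 0.6636625  -0.07059889  0.30618408] [ 3.14078695  0.03558453 -0.0041257 ]
[[0.023, 0.955, 0.295, 0.738], [-1.0, 0.022, 0.007, -0.069], [0.0, -0.295, 0.956, 0.432], [0.0, 0.0, 0.0, 1.0]]
[280.41887766 208.31263299]
[280.38245814 184.84950792]
[313.58095741 381.25629063]
```

View pics/w1.png

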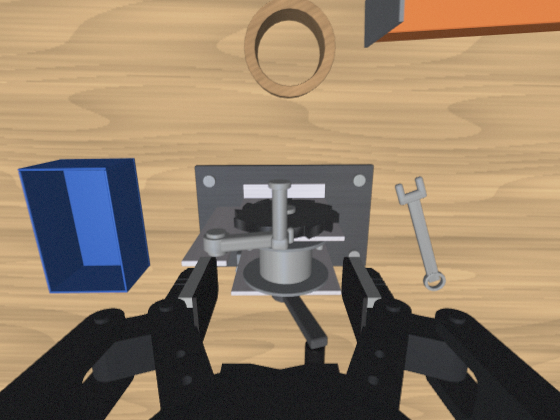

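The wrist view shows the peg at column 279 with its knob at row 183, both within 2 px of prediction. I'm descending and gripping.

move_arm([
  [0, 0, 0.2, 0, 0, 0],
  [0, 0, 0.36, 0, 0, 0],
  [0, 0, 0.48, 0, 0, 0],
  [0, 0, 0.54, 0, 0, 0],
  [0, 0, 0.58, 0, 0, 0],
  [0, 0, 0.58, 0, 0, 0],
  [0, 0, 0.58, 0, 0, 0],
])

```text
time_s: 2.88
eef_pos: [0.6631, -0.0678, 0.1935]
ee_rot: [3.141, 0.042, 0.002]
force: [0.2, -0.0, 0.6]
finger_gap: 0.699
grasp_force: 0.0
```

move_arm([
  [0, 0, 0, 0, 0, 0],
  [0, 0, 0, 0, 0, 0],
  [0, 0, 0, 0, 0, 0],
  [0, 0, 0, 0, 0, 0],
  [0, 0, 0, 0, 0, 0],
  [0, 0, 0, 0, 0, 0],
  [0, 0, 0, 0, 0, 0],
  [0, 0, 0, 0, 0, 0],
  [0, 0, 0, 0, 0, 0],
], grip=0, squeeze=30)

```text
time_s: 3.63
eef_pos: [0.6629, -0.0708, 0.1936]
ee_rot: [3.139, 0.04, 0.002]
force: [1.0, -9.5, 2.3]
finger_gap: 0.128
grasp_force: 30.6
```

move_arm([
  [0, 0, -0.015, 0, 0, 0],
  [-0.002, 0, -0.03, 0, 0, 0],
  [0, -0.005, -0.045, 0, 0, 0],
  [0, -0.011, -0.06, 0, 0, 0],
  [0, -0.02, -0.085, 0, 0, 0],
  [0, -0.03, -0.107, 0, 0, 0],
  [0, -0.045, -0.13, 0, 0, 0],
])

```text
time_s: 4.22
eef_pos: [0.6628, -0.0638, 0.2203]
ee_rot: [3.136, 0.039, 0.002]
force: [0.7, -17.1, 5.3]
finger_gap: 0.124
grasp_force: 29.4
```

move_arm([
  [0, 0.018, 0, 0, 0, 0],
  [0, -0.005, -0.03, 0, 0, 0],
  [0, -0.033, -0.057, 0, 0, 0],
  [0, -0.065, -0.079, 0, 0, 0],
  [0, -0.1, -0.095, 0, 0, 0],
  [0, -0.137, -0.107, 0, 0, 0],
  [0, -0.176, -0.113, 0, 0, 0],
])

```text
time_s: 4.8
eef_pos: [0.6622, -0.0278, 0.2463]
ee_rot: [3.137, 0.04, 0.008]
force: [-6.0, -5.6, 15.9]
finger_gap: 0.123
grasp_force: 31.1
```

move_arm([
  [0, 0.01, -0.027, 0, 0, 0],
  [0, -0.015, -0.03, 0, 0, 0],
  [0, -0.041, -0.031, 0, 0, 0],
  [0, -0.068, -0.029, 0, 0, 0],
  [0, -0.093, -0.024, 0, 0, 0],
  [0, -0.119, -0.018, 0, 0, 0],
  [0, -0.144, -0.007, 0, 0, 0],
])

```text
time_s: 5.38
eef_pos: [0.6611, 0.0042, 0.2433]
ee_rot: [3.141, 0.041, 0.003]
force: [1.9, -5.3, 5.6]
finger_gap: 0.123
grasp_force: 31.1
```

move_arm([
  [0, -0.023, 0.012, 0, 0, 0],
  [0, -0.045, 0.026, 0, 0, 0],
  [0, -0.066, 0.043, 0, 0, 0],
  [0, -0.085, 0.062, 0, 0, 0],
  [0, -0.095, 0.074, 0, 0, 0],
  [0, -0.095, 0.074, 0, 0, 0],
])

```text
time_s: 5.88
eef_pos: [0.6608, 0.0202, 0.232]
ee_rot: [3.135, 0.042, 0.005]
force: [-3.7, -15.7, 23.6]
finger_gap: 0.122
grasp_force: 32.2
```

The peg is at the back stop, so I'm releasing it and rising.

move_arm([
  [0, 0.01, -0.02, 0, 0, 0],
  [0, 0.01, -0.02, 0, 0, 0],
  [0, 0.01, -0.02, 0, 0, 0],
  [0, 0.01, -0.02, 0, 0, 0],
  [0, 0.01, -0.02, 0, 0, 0],
  [0, 0.01, -0.02, 0, 0, 0],
], grip=0.6)

```text
time_s: 6.38
eef_pos: [0.6598, 0.022, 0.2306]
ee_rot: [-3.141, -0.041, 0.002]
force: [0.2, 0.1, 0.3]
finger_gap: 0.602
grasp_force: 0.0
```

move_arm([
  [0, 0, -0.15, 0, 0, 0],
  [0, 0, -0.3, 0, 0, 0],
  [0, 0, -0.4, 0, 0, 0],
  [0, 0, -0.4, 0, 0, 0],
  [0, 0, -0.4, 0, 0, 0],
])

```text
time_s: 6.8
eef_pos: [0.6605, 0.022, 0.3127]
ee_rot: [-3.14, -0.041, -0.004]
force: [-0.1, -1.1, -0.7]
finger_gap: 0.599
grasp_force: 0.0
```

```bash
python3 - <<'E'
from h import *
t=viewer.read_camera("top");s=viewer.read_camera("scene");w=viewer.read_camera("wrist")
f=w["frame"][:,:,::-1]; g=s["frame"][:,:,::-1]
o=np.zeros((580,800,3),np.uint8)
o[:400,:400]=cv2.resize(g[130:255,215:340],(400,400)); o[:420-0,400:]=f[:, 80:480]
cv2.imwrite("pics/p2.png",o)
o=np.array([.5963,-.079,0]);M=R.from_euler('z',.025)
print(status.state()["eef_pos"], proj(s,o+M.apply([.087,.099,.219])),proj(w,o+M.apply([.087,.099,.219])))
E
```

```text
[0.6595645  0.02168415 0.31010634] [285.00510117 199.44176765] [279.86528292 190.4672499 ]
```

View pics/p2.png

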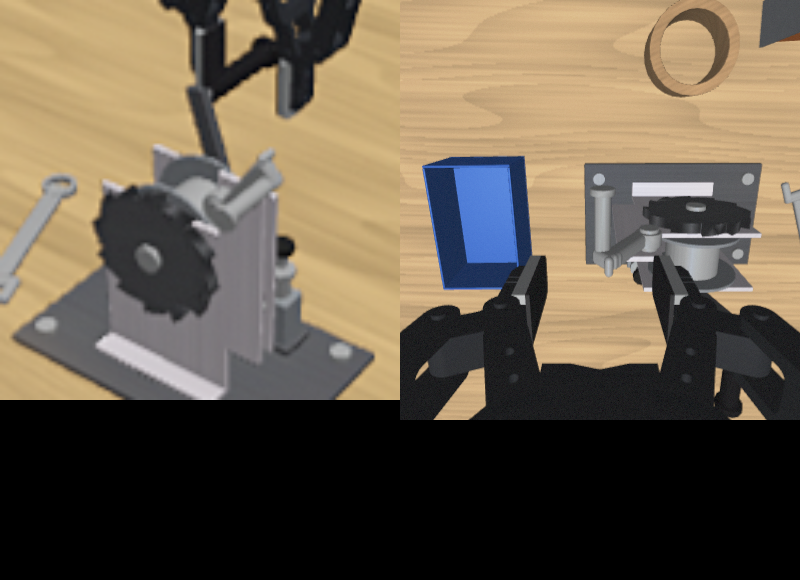

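The wrist view shows the pawl lying back, with its knob at (281,190) as predicted. Next is the handle.

move_arm([
  [-0.82, 0.62, 0, 0, 0, 0],
  [-0.82, 0.62, 0, 0, 0, 0],
  [-0.82, 0.62, 0, 0, 0, 0],
  [-0.82, 0.62, 0, 0, 0, 0],
  [-0.82, 0.62, 0, 0, 0, 0],
  [-0.82, 0.62, 0, 0, 0, 0],
  [-0.82, 0.62, 0, 0, 0, 0],
])

```text
time_s: 7.53
eef_pos: [0.4977, -0.1077, 0.3115]
ee_rot: [-3.141, -0.038, -0.0]
force: [0.5, -0.9, -0.1]
finger_gap: 0.606
grasp_force: 0.0
```

```bash
python3 - <<'E'
from h import *
w=viewer.read_camera("wrist");s=viewer.read_camera("scene"); save(w,"w3.png")
o=np.array([.5963,-.079,0]);M=R.from_euler('z',.025)
print(status.state()["eef_pos"],status.state()["ee_rot"])
for x in (-.064,-.098,-.132): print(proj(w,o+M.apply([x,-.0245,.196])))
E
```

```text
[ 0.49936516 -0.10664244  0.31108901] [-3.14129458e+00 -4.00197366e-02  7.17881349e-04]
[277.19812013 164.9801856 ]
[277.33107288 207.91384917]
[277.45413639 247.59764595]
```

View pics/w3.png

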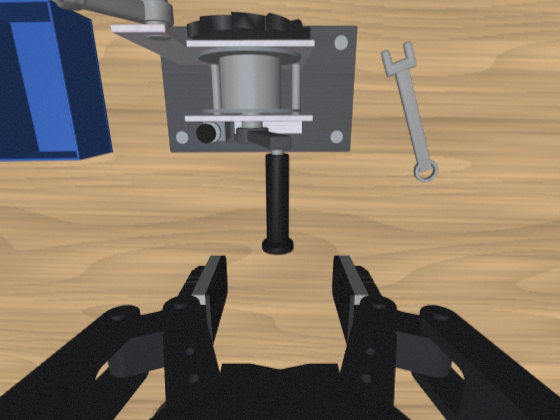

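The sleeve runs along column 277 (rows 155–240) with its knob at row 247, as predicted. I'm descending and gripping.

move_arm([
  [0, 0, 0.2, 0, 0, 0],
  [0, 0, 0.36, 0, 0, 0],
  [0, 0, 0.48, 0, 0, 0],
  [0, 0, 0.54, 0, 0, 0],
  [0, 0, 0.58, 0, 0, 0],
  [0, 0, 0.58, 0, 0, 0],
  [0, 0, 0.58, 0, 0, 0],
])

```text
time_s: 8.22
eef_pos: [0.5, -0.1063, 0.1954]
ee_rot: [3.141, 0.042, -0.001]
force: [-0.3, -0.4, 0.7]
finger_gap: 0.597
grasp_force: 0.0
```

move_arm([
  [0, 0, 0, 0, 0, 0],
  [0, 0, 0, 0, 0, 0],
  [0, 0, 0, 0, 0, 0],
  [0, 0, 0, 0, 0, 0],
  [0, 0, 0, 0, 0, 0],
  [0, 0, 0, 0, 0, 0],
  [0, 0, 0, 0, 0, 0],
  [0, 0, 0, 0, 0, 0],
  [0, 0, 0, 0, 0, 0],
], grip=0, squeeze=35)

```text
time_s: 8.97
eef_pos: [0.5, -0.1065, 0.1964]
ee_rot: [-3.141, -0.041, -0.003]
force: [-0.1, 2.8, 5.7]
finger_gap: 0.193
grasp_force: 34.3
```

move_arm([
  [0, -0.033, -0.01, 0, 0, 0],
  [0, -0.073, -0.017, 0, 0, 0],
  [0, -0.113, -0.02, 0, 0, 0],
  [0, -0.153, -0.019, 0, 0, 0],
  [0, -0.192, -0.014, 0, 0, 0],
  [0, -0.231, -0.005, 0, 0, 0],
  [0, -0.27, 0.007, 0, 0, 0],
  [0, -0.306, 0.023, 0, 0, 0],
  [0, -0.34, 0.043, 0, 0, 0],
  [0, -0.34, 0.043, 0, 0, 0],
])

```text
time_s: 9.8
eef_pos: [0.498, -0.0379, 0.1874]
ee_rot: [-3.141, -0.042, -0.002]
force: [-0.3, 3.4, 3.9]
finger_gap: 0.19
grasp_force: 34.7
```

move_arm([
  [0, -0.033, 0.023, 0, 0, 0],
  [0, -0.063, 0.05, 0, 0, 0],
  [0, -0.09, 0.079, 0, 0, 0],
  [0, -0.114, 0.11, 0, 0, 0],
  [0, -0.135, 0.145, 0, 0, 0],
  [0, -0.149, 0.173, 0, 0, 0],
  [0, -0.149, 0.173, 0, 0, 0],
])

```text
time_s: 10.38
eef_pos: [0.4972, -0.0081, 0.1519]
ee_rot: [-3.141, -0.041, -0.001]
force: [2.6, 5.2, -4.2]
finger_gap: 0.188
grasp_force: 34.2
```

move_arm([
  [0, -0.008, 0.018, 0, 0, 0],
  [0, -0.014, 0.037, 0, 0, 0],
  [0, -0.014, 0.037, 0, 0, 0],
  [0, -0.014, 0.037, 0, 0, 0],
])

```text
time_s: 10.72
eef_pos: [0.4972, -0.0055, 0.1449]
ee_rot: [-3.14, -0.041, -0.001]
force: [1.4, 4.6, -0.9]
finger_gap: 0.187
grasp_force: 34.5
```

move_arm([
  [0, -0.005, 0.02, 0, 0, 0],
  [0, -0.011, 0.038, 0, 0, 0],
  [0, -0.011, 0.038, 0, 0, 0],
  [0, -0.011, 0.038, 0, 0, 0],
])

```text
time_s: 11.05
eef_pos: [0.4971, -0.0035, 0.1372]
ee_rot: [-3.141, -0.041, -0.001]
force: [2.6, 6.0, -1.3]
finger_gap: 0.191
grasp_force: 34.5
```

move_arm([
  [0, -0.008, 0.02, 0, 0, 0],
  [0, -0.013, 0.04, 0, 0, 0],
  [0, -0.013, 0.04, 0, 0, 0],
  [0, -0.013, 0.04, 0, 0, 0],
])

```text
time_s: 11.38
eef_pos: [0.497, -0.0019, 0.1289]
ee_rot: [3.14, 0.041, 0.001]
force: [4.4, -3.8, -1.0]
finger_gap: 0.189
grasp_force: 34.5
```

move_arm([
  [0, -0.001, 0.02, 0, 0, 0],
  [0, 0, 0.04, 0, 0, 0],
  [0, 0, 0.04, 0, 0, 0],
  [0, 0, 0.04, 0, 0, 0],
])

```text
time_s: 11.72
eef_pos: [0.497, -0.0015, 0.1206]
ee_rot: [3.141, 0.041, 0.0]
force: [7.1, -2.8, -3.7]
finger_gap: 0.187
grasp_force: 34.3
```

move_arm([
  [0, 0.001, 0.015, 0, 0, 0],
  [0, 0.002, 0.03, 0, 0, 0],
  [0, 0.002, 0.03, 0, 0, 0],
  [0, 0.002, 0.03, 0, 0, 0],
])

```text
time_s: 12.05
eef_pos: [0.497, -0.0017, 0.1148]
ee_rot: [3.141, 0.041, 0.001]
force: [5.5, -2.5, -2.4]
finger_gap: 0.185
grasp_force: 34.5
```

```bash
python3 - <<'E'
from h import *
s=viewer.read_camera("scene")
o=cv2.resize(s["frame"][150:250,240:350,::-1],None,fx=5,fy=5,interpolation=3)
cv2.imwrite("pics/s4.png",o); print(status.state()["force"],status.state()["eef_pos"])
E
```

```text
[ 5.97848377 -2.48550349 -1.83816648] [ 0.4969789  -0.00168994  0.11485278]
```

View pics/s4.png

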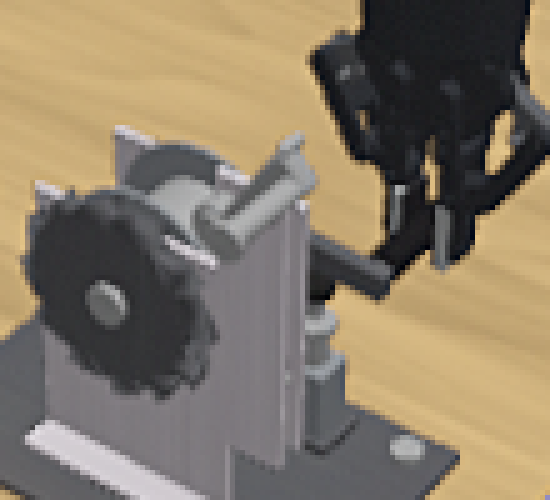

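The arm is now just above the black cap at (318,290), so I'm using small steps from here.

move_arm([
  [0, 0.001, 0.01, 0, 0, 0],
  [0, 0.002, 0.02, 0, 0, 0],
  [0, 0.002, 0.02, 0, 0, 0],
  [0, 0.002, 0.02, 0, 0, 0],
])

```text
time_s: 12.43
eef_pos: [0.497, -0.002, 0.111]
ee_rot: [-3.141, -0.041, -0.001]
force: [5.3, -2.0, 0.4]
finger_gap: 0.192
grasp_force: 34.7
```

move_arm([
  [0, 0.001, 0.007, 0, 0, 0],
  [0, 0.002, 0.015, 0, 0, 0],
  [0, 0.002, 0.015, 0, 0, 0],
  [0, 0.002, 0.015, 0, 0, 0],
])

```text
time_s: 12.77
eef_pos: [0.497, -0.0025, 0.1082]
ee_rot: [-3.141, -0.041, -0.001]
force: [5.9, -2.7, 2.3]
finger_gap: 0.187
grasp_force: 34.8
```

move_arm([
  [0, 0.001, 0.007, 0, 0, 0],
  [0, 0.003, 0.015, 0, 0, 0],
  [0, 0.003, 0.015, 0, 0, 0],
  [0, 0.003, 0.015, 0, 0, 0],
])

```text
time_s: 13.1
eef_pos: [0.497, -0.003, 0.1052]
ee_rot: [-3.141, -0.041, -0.001]
force: [5.8, -1.9, 2.3]
finger_gap: 0.19
grasp_force: 34.9
```

move_arm([
  [0, 0.001, 0.007, 0, 0, 0],
  [0, 0.003, 0.015, 0, 0, 0],
  [0, 0.003, 0.015, 0, 0, 0],
  [0, 0.003, 0.015, 0, 0, 0],
])

```text
time_s: 13.43
eef_pos: [0.4971, -0.0034, 0.1029]
ee_rot: [-3.141, -0.041, -0.001]
force: [2.7, -0.6, 10.5]
finger_gap: 0.191
grasp_force: 35.7
```

move_arm([
  [0, 0, 0, 0, 0, 0],
  [0, 0, 0, 0, 0, 0],
  [0, 0, 0, 0, 0, 0],
  [0, 0, 0, 0, 0, 0],
  [0, 0, 0, 0, 0, 0],
  [0, 0, 0, 0, 0, 0],
])

```text
time_s: 13.93
eef_pos: [0.4971, -0.0034, 0.1029]
ee_rot: [-3.141, -0.041, -0.002]
force: [2.6, -0.3, 9.8]
finger_gap: 0.194
grasp_force: 35.7
```

Contact is felt, with about 7.5 N at the handle above drag (about 12 N on the cap). I'm releasing and rising.

move_arm([
  [0, 0, 0, 0, 0, 0],
  [0, 0, 0, 0, 0, 0],
  [0, 0, 0, 0, 0, 0],
  [0, 0, 0, 0, 0, 0],
  [0, 0, 0, 0, 0, 0],
  [0, 0, 0, 0, 0, 0],
], grip=0.6)

```text
time_s: 14.43
eef_pos: [0.4963, -0.0038, 0.102]
ee_rot: [3.141, 0.04, -0.002]
force: [0.5, 0.1, 0.5]
finger_gap: 0.601
grasp_force: 0.0
```

move_arm([
  [0, 0, -0.15, 0, 0, 0],
  [0, 0, -0.35, 0, 0, 0],
  [0, 0, -0.55, 0, 0, 0],
  [0, 0, -0.75, 0, 0, 0],
  [0, 0, -0.9, 0, 0, 0],
  [0, 0, -1, 0, 0, 0],
  [0, 0, -1, 0, 0, 0],
  [0, 0, -1, 0, 0, 0],
])

```text
time_s: 15.1
eef_pos: [0.4969, -0.0035, 0.3033]
ee_rot: [-3.14, -0.04, -0.003]
force: [0.4, 0.7, -0.8]
finger_gap: 0.597
grasp_force: 0.0
```

```bash
python3 - <<'E'
from h import *
w=viewer.read_camera("wrist"); s=viewer.read_camera("scene")
o=np.zeros((560,800,3),np.uint8); o[:300,:400]=cv2.resize(w["frame"][:,:,::-1],(400,300)); o[:500,400:]=cv2.resize(s["frame"][150:250,250:330,::-1],(400,500),interpolation=3)
cv2.imwrite("pics/s5.png",o); print(status.state()["force"],status.state()["eef_pos"],status.state()["ee_rot"])
E
```

```text
[0.08745851 0.41590423 0.64911784] [ 0.496051   -0.00374788  0.30129506] [ 3.14130059e+00  4.03324524e-02 -2.45043679e-03]
```

View pics/s5.png

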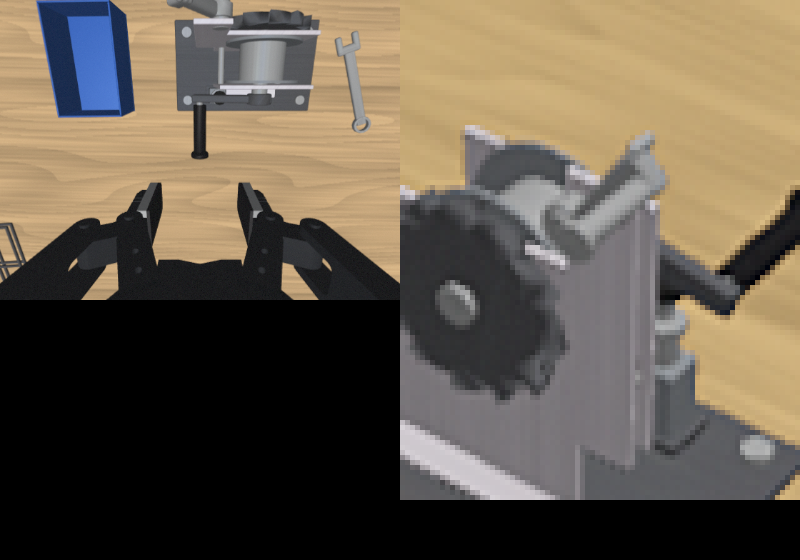

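The crank arm rests on the cap. Returning to the pawl peg.

move_arm([
  [0.2, -0.03, -0.03, 0, 0, 0],
  [0.4, -0.06, -0.03, 0, 0, 0],
  [0.6, -0.09, -0.03, 0, 0, 0],
  [0.75, -0.107, -0.03, 0, 0, 0],
  [0.82, -0.107, -0.03, 0, 0, 0],
  [0.82, -0.107, 0, 0, 0, 0],
  [0.82, -0.107, 0, 0, 0, 0],
  [0.82, -0.107, 0, 0, 0, 0],
])

```text
time_s: 15.87
eef_pos: [0.6591, 0.0218, 0.3004]
ee_rot: [3.141, 0.04, -0.005]
force: [-0.1, -0.4, 0.8]
finger_gap: 0.603
grasp_force: 0.0
```

move_arm([
  [0, 0, 0.12, 0, 0, 0],
  [0, 0, 0.24, 0, 0, 0],
  [0, 0, 0.32, 0, 0, 0],
  [0, 0, 0.355, 0, 0, 0],
  [0, 0, 0.355, 0, 0, 0],
  [0, 0, 0.355, 0, 0, 0],
])

```text
time_s: 16.37
eef_pos: [0.66, 0.0219, 0.2324]
ee_rot: [3.141, 0.041, 0.001]
force: [-0.6, 0.6, 1.0]
finger_gap: 0.597
grasp_force: 0.0
```

move_arm([
  [0, 0, 0, 0, 0, 0],
  [0, 0, 0, 0, 0, 0],
  [0, 0, 0, 0, 0, 0],
  [0, 0, 0, 0, 0, 0],
  [0, 0, 0, 0, 0, 0],
  [0, 0, 0, 0, 0, 0],
  [0, 0, 0, 0, 0, 0],
  [0, 0, 0, 0, 0, 0],
], grip=0, squeeze=30)

```text
time_s: 17.03
eef_pos: [0.6605, 0.02, 0.2327]
ee_rot: [3.139, 0.04, 0.002]
force: [1.2, -7.5, 3.3]
finger_gap: 0.121
grasp_force: 30.2
```

The peg sits near the fingertips (expected z is 0.219, TCP is at 0.233), so I'm regripping lower.

move_arm([
  [0, 0, 0, 0, 0, 0],
  [0, 0, 0, 0, 0, 0],
  [0, 0, 0, 0, 0, 0],
  [0, 0.006, 0.03, 0, 0, 0],
  [0, 0.006, 0.058, 0, 0, 0],
  [0, 0.006, 0.058, 0, 0, 0],
  [0, 0.006, 0.058, 0, 0, 0],
], grip=0.5)

```text
time_s: 17.62
eef_pos: [0.6597, 0.0208, 0.2188]
ee_rot: [3.141, 0.041, -0.002]
force: [0.8, 0.5, -0.8]
finger_gap: 0.498
grasp_force: 0.0
```

move_arm([
  [0, 0, 0, 0, 0, 0],
  [0, 0, 0, 0, 0, 0],
  [0, 0, 0, 0, 0, 0],
  [0, 0, 0, 0, 0, 0],
  [0, 0, 0, 0, 0, 0],
  [0, 0, 0, 0, 0, 0],
  [0, 0, 0, 0, 0, 0],
], grip=0, squeeze=40)

```text
time_s: 18.2
eef_pos: [0.6603, 0.0199, 0.22]
ee_rot: [3.14, 0.04, 0.0]
force: [1.3, -5.0, 0.2]
finger_gap: 0.125
grasp_force: 39.1
```

move_arm([
  [0, 0.012, -0.014, 0, 0, 0],
  [0, 0.025, -0.029, 0, 0, 0],
  [0, 0.044, -0.046, 0, 0, 0],
  [0, 0.065, -0.062, 0, 0, 0],
  [0, 0.087, -0.074, 0, 0, 0],
  [0, 0.112, -0.085, 0, 0, 0],
  [0, 0.112, -0.085, 0, 0, 0],
])

```text
time_s: 18.78
eef_pos: [0.6608, -0.002, 0.2373]
ee_rot: [-3.141, -0.04, -0.001]
force: [1.1, 4.1, -4.5]
finger_gap: 0.124
grasp_force: 39.4
```

move_arm([
  [0, 0.024, -0.008, 0, 0, 0],
  [0, 0.05, -0.013, 0, 0, 0],
  [0, 0.075, -0.017, 0, 0, 0],
  [0, 0.101, -0.017, 0, 0, 0],
  [0, 0.127, -0.015, 0, 0, 0],
  [0, 0.153, -0.01, 0, 0, 0],
  [0, 0.178, -0.003, 0, 0, 0],
  [0, 0.202, 0.006, 0, 0, 0],
  [0, 0.225, 0.018, 0, 0, 0],
  [0, 0.225, 0.018, 0, 0, 0],
])

```text
time_s: 19.62
eef_pos: [0.6622, -0.0475, 0.2346]
ee_rot: [3.141, 0.041, 0.003]
force: [0.0, 1.5, 5.8]
finger_gap: 0.122
grasp_force: 40.7
```

move_arm([
  [0, 0.022, 0.014, 0, 0, 0],
  [0, 0.042, 0.03, 0, 0, 0],
  [0, 0.06, 0.049, 0, 0, 0],
  [0, 0.077, 0.069, 0, 0, 0],
  [0, 0.092, 0.09, 0, 0, 0],
  [0, 0.104, 0.113, 0, 0, 0],
  [0, 0.114, 0.137, 0, 0, 0],
  [0, 0.119, 0.15, 0, 0, 0],
  [0, 0.119, 0.15, 0, 0, 0],
])

```text
time_s: 20.37
eef_pos: [0.6628, -0.0702, 0.2022]
ee_rot: [-3.141, -0.041, -0.001]
force: [1.8, 7.0, 3.9]
finger_gap: 0.117
grasp_force: 39.2
```

move_arm([
  [0, 0.001, 0.01, 0, 0, 0],
  [0, 0.002, 0.02, 0, 0, 0],
  [0, 0.002, 0.02, 0, 0, 0],
])

```text
time_s: 20.62
eef_pos: [0.6628, -0.0708, 0.1982]
ee_rot: [3.141, 0.041, 0.0]
force: [2.5, 4.5, 1.7]
finger_gap: 0.118
grasp_force: 39.5
```

move_arm([
  [0, 0, 0.007, 0, 0, 0],
  [0, 0, 0.015, 0, 0, 0],
  [0, 0, 0.015, 0, 0, 0],
])

```text
time_s: 20.87
eef_pos: [0.6629, -0.071, 0.1956]
ee_rot: [3.141, 0.041, 0.001]
force: [3.9, 3.9, 0.8]
finger_gap: 0.119
grasp_force: 39.8
```

move_arm([
  [0, 0, 0.005, 0, 0, 0],
  [0, 0, 0.01, 0, 0, 0],
  [0, 0, 0.01, 0, 0, 0],
])

```text
time_s: 21.12
eef_pos: [0.6628, -0.071, 0.1942]
ee_rot: [3.141, 0.041, 0.001]
force: [4.5, 2.5, 2.5]
finger_gap: 0.125
grasp_force: 39.9
```

move_arm([
  [0, 0, 0.004, 0, 0, 0],
  [0, 0, 0.008, 0, 0, 0],
  [0, 0, 0.008, 0, 0, 0],
])

```text
time_s: 21.37
eef_pos: [0.6629, -0.071, 0.1939]
ee_rot: [3.141, 0.041, 0.003]
force: [1.3, 3.7, 9.6]
finger_gap: 0.119
grasp_force: 40.6
```

Contact at TCP z is about 0.194. I'm releasing and checking.

move_arm([
  [0, 0, -0.01, 0, 0, 0],
  [0, 0, -0.01, 0, 0, 0],
  [0, 0, -0.01, 0, 0, 0],
  [0, 0, -0.01, 0, 0, 0],
  [0, 0, -0.01, 0, 0, 0],
  [0, 0, -0.01, 0, 0, 0],
  [0, 0, -0.01, 0, 0, 0],
], grip=0.7)

```text
time_s: 21.95
eef_pos: [0.6623, -0.0709, 0.1942]
ee_rot: [3.141, 0.04, -0.001]
force: [-0.2, -2.0, 0.5]
finger_gap: 0.701
grasp_force: 0.0
```

move_arm([
  [0, 0, -0.15, 0, 0, 0],
  [0, 0, -0.35, 0, 0, 0],
  [0, 0, -0.55, 0, 0, 0],
  [0, 0, -0.7, 0, 0, 0],
  [0, 0, -0.7, 0, 0, 0],
  [0, 0, -0.7, 0, 0, 0],
])

```text
time_s: 22.45
eef_pos: [0.6632, -0.0708, 0.3372]
ee_rot: [-3.141, -0.041, -0.007]
force: [-0.4, 0.9, -1.3]
finger_gap: 0.697
grasp_force: 0.0
```

```bash
python3 - <<'E'
from h import *
w=viewer.read_camera("wrist"); s=viewer.read_camera("scene"); 
o=np.zeros((600,800,3),np.uint8); o[:300,:400]=cv2.resize(w["frame"][90:240,180:380,::-1],(400,300),interpolation=3); o[:500,400:]=cv2.resize(s["frame"][150:250,240:320,::-1],(400,500),interpolation=3)
cv2.imwrite("pics/s6.png",o); print(status.state()["force"],status.state()["eef_pos"])
O=np.array([.5963,-.079,0]);M=R.from_euler('z',.025)
for z in (.185,.190,.194,.200,.205): 
  P=O+M.apply([.090,.058-np.sqrt(.052**2-(z-.187)**2),z]);a=proj(s,P);b=proj(w,P); print(z,400+(a[0]-240)*5,(a[1]-150)*5,(b-[180,90])*2)
E
```

```text
[ 0.22003442  0.15345575 -1.03329097] [ 0.66205525 -0.0707124   0.33382317]
0.185 440.9052232812269 237.17635615438766 [200.52720506 166.18101139]
0.19 440.4319684163353 227.48699083024704 [200.43539653 168.25755424]
0.194 440.6948339313425 219.98253611676475 [199.54368044 169.97050368]
0.2 442.2026448684186 209.14839551300204 [196.72697909 172.63071093]
0.205 444.55606333284607 200.53259979471207 [192.86697487 174.93524605]
```

View pics/s6.png

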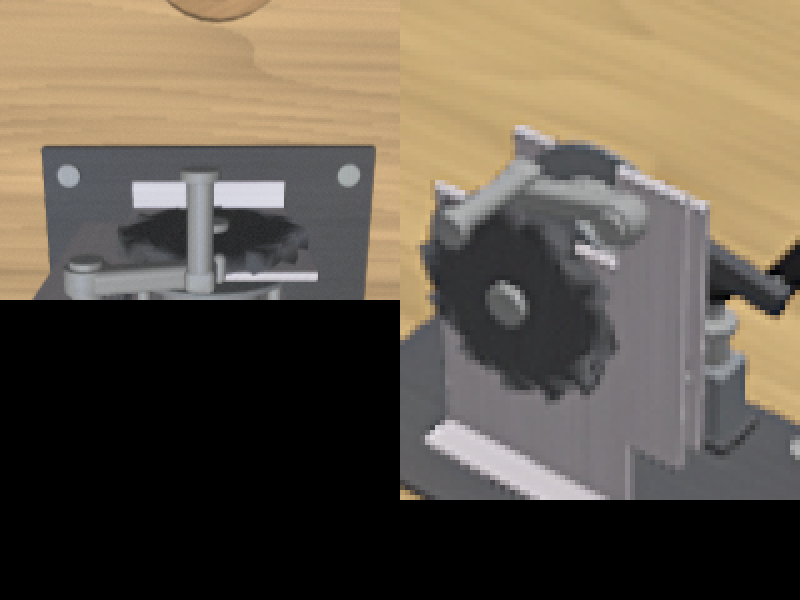

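The pawl is in the teeth, with the knob at (453,225) of the crop, which is about z 0.191. I'm checking it by image shift against the start picture.

```bash
python3 - <<'E'
from h import *
a=cv2.imread("pics/scene0.png"); s=viewer.read_camera("scene"); b=s["frame"][:,:,::-1].copy()
t=a[185:204,243:258]; r=cv2.matchTemplate(cv2.resize(b[175:214,233:268],None,fx=8,fy=8,interpolation=2),cv2.resize(t,None,fx=8,fy=8,interpolation=2),cv2.TM_CCOEFF_NORMED)
_,m,_,l=cv2.minMaxLoc(r); print("shift px",l[0]/8-10,l[1]/8-10,m)
S6=cv2.imread("pics/s6.png")
ctrl_t=status.state()["time_s"]; print(ctrl_t)
E
```

```text
shift px 0.0 0.0 0.9856242537498474
22.6
```

```bash
python3 - <<'E'
from h import *
A=cv2.imread("pics/s5.png")[:500,400:]; B=cv2.imread("pics/s6.png")[:500,400:]
# s5 col = (u-250)*5, s6 col=(u-240)*5
for n,(x0,x1,y0,y1) in {"arm":(275,345,225,320),"static":(250,330,320,460)}.items():
    t=A[y0:y1,x0:x1]; x0+=50
    P=B[y0-10:y1+10,x0-10:min(x1+60,400)]; 
    if n=="arm": t=t[:, :400-x0-10] 
    r=cv2.matchTemplate(P,t,cv2.TM_CCOEFF_NORMED); _,m,_,l=cv2.minMaxLoc(r); print(n,(l[0]-10)/5,(l[1]-10)/5,m)
E
```

```text
arm 0.0 0.0 0.9998318552970886
static 0.0 0.0 0.9997363090515137
```

The crank hasn't moved since its release and the pawl is seated as at the start, so I'm handing in.

```bash
python3 -c "
from plant import ctrl
print(ctrl.sign_off())"
```

```text
the job is handed in; nothing more can be done
None
```

I handed the job in at about 23 s, and the simulator returned no verdict. The pawl was thrown over and later put back; in the scene camera its peg is at the same height as at the start. I pressed the crank onto the buffer with an estimated 12 N; it hasn't visibly moved since I let go, but I couldn't measure the remaining force. The arm is clear of everything, and I did not touch the bin, spanner or reel.

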